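# Nest the kidney dishes

### The arm

A 6-joint arm with a two-finger parallel gripper is mounted at the origin on a cart in front of the work surface, level with it; the furniture and walls round the work are solid. World frame = base frame: x ahead of the robot, y to its left, z up, the work surface at z = 0. Lengths are in m, angles in degrees, forces in N, time in s.
With the tool pointing down it reaches from about 0.375 to 0.925 m from the base axis. Payload 5.7 kg.
Tool frame: the origin (TCP) lies at the very end of the fingers, on their centre line; the grasp point (between the pads) lies arm.hold_point_z behind it (arm.hold_point_z is the distance from the TCP to the grasp point, in m); z points along the fingers, y is the line along which they close (so a half turn about z gives the same grasp; the last joint's range is limited). The gripper opens to 85 mm and grips with 20 to 120 N. Pads are 22 mm wide; open, the fingers measure 114 mm over their backs; the gripper's body (76 mm by 85 mm) begins 54 mm behind the grasp point. The pads swing forward as they close: fully open they stand 13 mm farther back than shut.
Start: joints at [57.004, 20.558, 86.54, -0, 72.909, -6.595], TCP at [0.267, 0.537, 0.231] pointing down, gripper open.
Joint ranges: [-170.27, 170.27], [-57.76, 135], [12.27, 136.19], [-55.21, 235.2], [11.17, 155.16], [-170.74, 170.74]. Speed limits (degrees/s): [136.94, 136.94, 180, 180, 180, 180].

### API

Orientations are given as a 3x3 rotation matrix whose columns are the frame's x, y, z axes.
In Python, from station import arm gives the robot as it stands.
- The arm moves only by the tool carry_out, never from a script. Its argument "moves" is text: rows parted by semicolons, each of 7 numbers parted by spaces: the shift along the tool's x, y, z scaled (see below), then the turn, a rotation vector about the tool's x, y, z scaled (see below), then the gripper's target within -1 to 1 (fully open at 1, half-way at 0, shut at -1). In form: dx dy dz ax ay az grip; .... A call has 1 to 8 rows; each row shifts and turns the commanded pose from where the row before left it, along the tool's axes as they then stand; what a row does not reach is not made up. The controller multiplies each number of a shift by 500 mm and each number of a turn by 90 degrees. A row lasts 1/12 s, in which the tool goes at most 41.7 mm and 7.16 degrees, less where a joint would pass 70% of its speed; a pose out of reach is approached as far as the arm can. A call with a number of a shift or a turn outside -1 to 1 is refused whole. A call with a gripper value outside its range is refused whole. The fingers move at their own pace and stop on an object; the grip force is fixed at half the most. Time passes only in rows, so rows that do not move let the fingers close. It gives the time, the measured TCP pose, the force, the opening and the grip force at its end, in the units of the state.
- arm.get_obs(): the state, without advancing time (a new reading comes with each control period).
- arm.get_image(name): name is "scene" or "side" or "wrist"; returns (picture, depth): 420x560x3 uint8, red, green, blue; 420x560 float32, m along the optical axis (not along the pixel's ray), 0 where there is no reading.
- arm.calibration(name): a dict with "fx", "fy", "cx", "cy" (pixels), "R" (3x3) and "t" (3): a world point X has camera coordinates R X + t; the wrist camera has in their place "mount" (4x4, takes a point from camera to tool coordinates, whose origin is the TCP and whose axes are the flange's). Camera axes: x right, y down, z forward; pixel columns grow to the right and rows downward; lengths in m; the calibration is good to about 2 mm. The wrist camera is an equidistant fisheye: a pixel r from the principal point sees the ray r / f radians off the axis. A picture is of the moment at which its call begins: read the wrist's pose just before it. calibration takes no time and is no camera call.
- arm.job_done(): hands the job in; it is judged then, once.
Trained networks look in the newest picture that a camera, given by its name, has taken for a name from the list of things; names that differ only in an ending like _2 or _b are one class to them, and where a whole thing is asked for, a point or a joint stands for the part that bears it (a point fixed in the world has none). Each returns a list of dicts, best first, with "p" (0 to 1); they miss things now and then, are a little off and sometimes report something else, mostly with a low value. They report only what shows in the picture. A call takes as long as a camera call.
- arm.spot_in(camera, thing): "at" ([column, row] in pixels, amid what is visible of it).
- arm.outline_of(camera, thing): "pixels" (420x560 bool, what is visible of it) and "at" ([column, row] in pixels, amid what is visible of it).
The state is a dict: "clock": time; "joints": joint angles; "dq": joint speeds; "joint_efforts": joint torques, N m; "eef_pos": TCP position; "orientation": TCP orientation; "contact_force": force on the tool from outside, world axes, zero at the start; "ft_torque": the same for the moment, N m; "finger_gap": finger opening in m; "finger_force": force on a finger pad.
Only numpy, scipy, OpenCV 4.12 (cv2) and the standard library are available. Lean on these libraries where they do the work, as an engineer would, in place of code of your own. Each camera call takes 0.05 s, during which the arm holds its last target. There are 200 camera calls.

### The job

The kidney-shaped dishes are to be nested on the one that is screwed to the table. Turn the dish that lies crooked on top of it, where it lies and without lifting it off, until its outline matches and it drops fully home; then take the spare kidney dish from the table and nest it fully home in the same way on top, and let go. Leave the straight oval dish and everything else where they are.

Things in the scene. Friction and masses are not known exactly. Their poses are not given: they have to be found in the camera images.
- fixed_dish_mid (a point): Lowest dish: dark metal, kidney-shaped, 147 mm long, 46 mm high, screwed to the table by two lugs under its ends; does not move. Point: centre of its outline, half-way up (23 mm above its underside). The 3 kidney dishes are alike and have the same axes: x along the length, z up, hollow (concave) side at -y, bulging side at +y. They nest only when pointing the same way; half round does not enter.
- fixed_dish_waist (a point): Middle of the fixed dish's curved centre line, at rim height: (0, 5.6, +23) mm from its mid point in the dish's axes. On every kidney dish the centre line is an arc of radius 62 mm through here, about (0, -56.4) mm, that ends at (+-42.3, -11.0) mm; the rim runs 31 mm either side of it with round ends, so it is 62 mm wide across here (along y).
- crooked_dish_mid (a point): Loose kidney dish (0.15 to 0.29 kg) lying crosswise on the fixed dish's rim, its point 46 mm above the fixed one's, turned 0.7 to 2.15 rad anticlockwise out of line. Point: centre of its outline, half-way up (23 mm above its underside). Fully home it is 18 mm above the fixed one's, with 2 mm of play. All kidney dishes: flat floor 28 mm below the rim and 18 mm above the underside; underside 28 mm wide.
- spare_dish_mid (a point): Loose kidney dish (0.15 to 0.29 kg) standing on the table. Point: centre of its outline, half-way up (23 mm above its underside); fully home it is 18 mm above that of the dish below. All kidney dishes: rim band 10 mm tall, 8 mm thick, its top 46 mm above the underside; below it a 2.5 mm wall slopes inward, 1 mm per 4 mm down; the inside is 46 mm wide at the top.
- oval_dish_mid (a point): A bystander: loose dish of the same metal, section, height and length but with a straight, long oval outline (147 x 62 mm, x along it); it fits none of the kidney dishes. This point: centre of its outline, half-way up (23 mm above its underside).
- bush: A bystander: dark steel bush, an upright tube, 42 x 42 x 62 mm; origin at the centre of its underside.
- gear: A bystander: dark pinion lying flat, 57 x 57 x 30 mm; origin at the centre of its underside.
- short_bush: A bystander: shorter dark steel bush, an upright tube, 42 x 42 x 50 mm; origin at the centre of its underside.

How it is judged:
By the outcome, as a careful person would: the job done as asked, in the order asked, and still so for the second after the job is handed in, with the robot touching nothing.
It also fails if it takes over 58 s, if anything falls off the work surface, if the arm or the gripper's body presses on something with over 40 N, if the wrist force passes 120 N, or if a joint passes its speed limit or range.

## Working session

There is one attempt and no reset: what is moved stays moved. The work goes in short steps, Python scripts to look and compute and a tool call to move; the robot and the scene stay as the last step left them, time stands still between calls to the robot, and variables do not carry over. Pictures are saved under pics/ and viewed, at most 10 in all, crops included, and the job is handed in when it is done.

Besides the shell and the picture viewer there is one more tool, called after ">>>" as name(argument=value, ...) on one line, values as JSON. carry_out: Moves the arm, as the interface text tells. Its arguments: {"type":"object","properties":{"moves":{"type":"string"}},"required":["moves"]}

```bash
mkdir -p pics; ls
cat > h.py <<'E'
import numpy as np, cv2
from station import arm
def cloud(name):
    im,d=arm.get_image(name); c=arm.calibration(name)
    v,u=np.mgrid[:420,:560]
    P=np.stack([(u-c["cx"])/c["fx"]*d,(v-c["cy"])/c["fy"]*d,d],-1)
    W=(P-c["t"])@c["R"]; W[d==0]=np.nan
    return im,d,W
E
python3 - <<'E'
from h import *
o=arm.get_obs(); print({k:np.round(v,3).tolist() for k,v in o.items()}, arm.hold_point_z)
ims=[]
for n in ["scene","side"]:
    im,d,W=cloud(n); np.savez(f"{n}.npz",im=im,W=W); ims.append(im)
    for t in ["fixed_dish_mid","crooked_dish_mid","spare_dish_mid","oval_dish_mid","bush","gear","short_bush"]:
        for r in arm.outline_of(n,t)[:2]:
            w=W[r["pixels"]]; print(n,t,round(r["p"],2),np.round(r["at"]),r["pixels"].sum(),np.round(np.nanmedian(w,0),3),np.round(np.nanmin(w,0),3),np.round(np.nanmax(w,0),3))
for n,i in zip(["scene","side"],ims): cv2.imwrite(f"pics/{n}0.png",cv2.cvtColor(i,cv2.COLOR_RGB2BGR))
E
```

```text
pics
{'clock': 0.0, 'joints': [57.004, 20.599, 86.6, 0.002, 72.908, -6.593], 'dq': [0.04, 0.029, 0.024, -0.106, -0.04, 0.057], 'joint_efforts': [-0.001, -52.761, -27.862, -0.0, 0.013, -0.0], 'eef_pos': [0.266, 0.537, 0.23], 'orientation': [[-0.896, 0.445, -0.001], [0.445, 0.896, -0.002], [0.0, -0.002, -1.0]], 'contact_force': [0.449, -0.312, 0.458], 'ft_torque': [-0.021, 0.016, 0.026], 'finger_force': 0.0, 'finger_gap': 0.085} 0.0187
scene fixed_dish_mid 0.94 [176. 195.] 692 [0.427 0.377 0.025] [ 0.344  0.335 -0.003] [0.483 0.46  0.088]
scene crooked_dish_mid 0.57 [158. 181.] 969 [0.409 0.384 0.077] [ 0.343  0.326 -0.004] [0.465 0.548 0.095]
scene spare_dish_mid 0.66 [319. 324.] 1776 [ 0.428 -0.191  0.029] [ 0.356 -0.245 -0.005] [ 0.478 -0.124  0.049]
scene oval_dish_mid 0.63 [276. 222.] 887 [0.567 0.099 0.028] [ 0.513  0.025 -0.003] [0.603 0.161 0.048]
scene bush 0.62 [259. 265.] 433 [0.424 0.002 0.044] [ 0.408 -0.012 -0.   ] [0.45  0.03  0.064]
scene gear 0.51 [313. 206.] 302 [0.683 0.076 0.018] [ 0.662  0.053 -0.005] [0.736 0.121 0.032]
scene short_bush 0.85 [221. 221.] 348 [0.462
[... 183 characters left out ...]
0.66 [234. 195.] 415 [0.463 0.18  0.033] [ 0.441  0.169 -0.003] [0.49  0.261 0.053]
side crooked_dish_mid 0.59 [213. 144.] 933 [0.405 0.38  0.078] [ 0.331  0.327 -0.003] [0.462 0.617 0.096]
side spare_dish_mid 0.9 [230. 318.] 2240 [ 0.422 -0.19   0.033] [ 0.353 -0.245 -0.002] [ 0.481 -0.084  0.05 ]
side oval_dish_mid 0.72 [279. 216.] 988 [0.559 0.103 0.031] [ 0.515 -0.018 -0.003] [0.604 0.167 0.07 ]
side bush 0.78 [224. 246.] 565 [ 0.431 -0.003  0.043] [ 0.409 -0.012 -0.002] [0.454 0.103 0.066]
side bush 0.24 [229. 317.] 2112 [ 0.422 -0.19   0.032] [ 0.358 -0.245 -0.002] [ 0.476 -0.127  0.049]
side short_bush 0.89 [235. 196.] 359 [0.463 0.179 0.034] [ 0.443  0.169 -0.001] [0.485 0.211 0.053]
```

Run:
```python
import numpy as np,cv2
a=cv2.imread("pics/scene0.png");b=cv2.imread("pics/side0.png")
c=np.vstack([cv2.resize(a[130:390,90:430],None,fx=1.15,fy=1.15),cv2.resize(b[110:370,90:430],None,fx=1.15,fy=1.15)])
# top-down height map of both clouds
H=np.zeros((420,240*1),np.float32)
cv2.imwrite("pics/both.png",c)
def topdown(x0,x1,y0,y1,s=0.0005*2):
    n=[int((x1-x0)/s),int((y1-y0)/s)];M=np.zeros(n,np.float32)
    for k in("scene","side"):
        W=np.load(k+".npz")["W"].reshape(-1,3);W=W[np.isfinite(W).all(1)]
        i=((x1-W[:,0])/s).astype(int);j=((y1-W[:,1])/s).astype(int)
        m=(i>=0)&(i<n[0])&(j>=0)&(j<n[1]);np.maximum.at(M,(i[m],j[m]),W[m,2])
    return cv2.applyColorMap(np.clip(M*2500,0,255).astype(np.uint8),cv2.COLORMAP_JET)
t=np.hstack([topdown(.3,.53,.26,.48),topdown(.3,.53,-.3,-.08)])
cv2.imwrite("pics/top.png",cv2.resize(t,None,fx=1.8,fy=1.8,interpolation=0))
```

```text
(no output)
```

View pics/both.png

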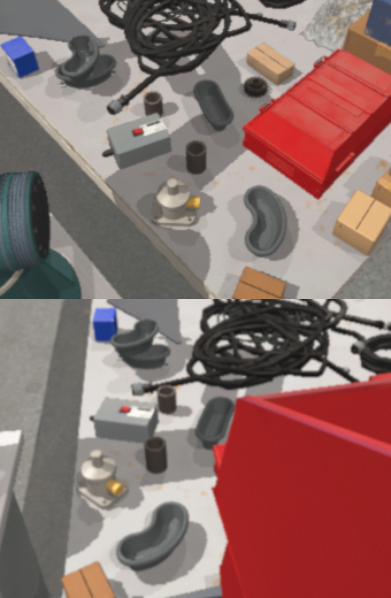

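View pics/top.png

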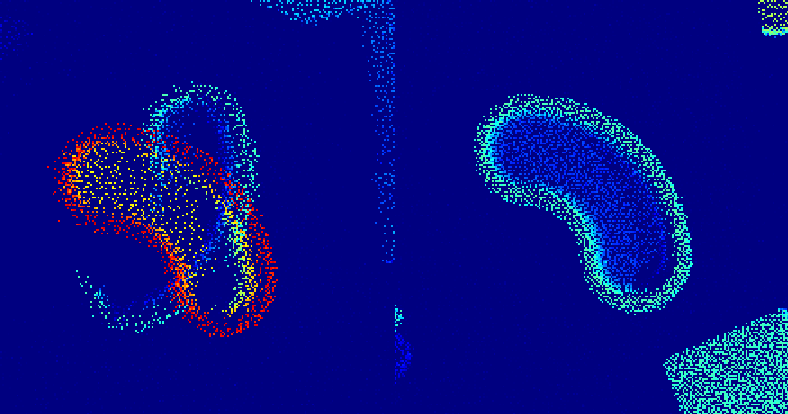

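The top-down maps show the crooked dish (red rim) over the fixed one, with its ends at about (75,170) and (225,310). The spare stands free at about (585,200). Next I'll fit the kidney model to the rims.

```bash
cat >> h.py <<'E'
from scipy.optimize import least_squares
def cdist(p):  # distance to centre arc, dish axes (m)
    q=p-[0,-.0564]; a=np.arctan2(q[:,0],q[:,1]); am=np.arctan2(.0423,.0454)
    a=np.clip(a,-am,am); return np.hypot(q[:,0]-.062*np.sin(a),q[:,1]-.062*np.cos(a))
def fit(W,zr,c0,yaws=np.radians(np.arange(-180,180,20)),rad=.11,tol=.004):
    W=W.reshape(-1,3); W=W[np.isfinite(W).all(1)]
    P=W[(abs(W[:,2]-zr)<tol)&(np.hypot(*(W[:,:2]-c0).T)<rad)][:,:2]
    def f(s):
        c,n=np.cos(s[2]),np.sin(s[2]); d=cdist((P-s[:2])@np.array([[c,-n],[n,c]]))
        return d-.027
    best=min((least_squares(f,[*c0,y],loss="soft_l1",f_scale=.003,x_scale=[.01,.01,.1]) for y in yaws),key=lambda r:r.cost)
    s=best.x; return np.round([*s[:2],(np.degrees(s[2])+180)%360-180],4),len(P),round(float(np.median(abs(f(s)))),4)
E
python3 - <<'E'
from h import *
D={k:np.load(k+".npz")["W"] for k in("scene","side")}
D["both"]=np.concatenate([D["scene"].reshape(-1,3),D["side"].reshape(-1,3)])
for k,W in D.items():
    print(k,"fixed",fit(W,.046,[.41,.37],rad=.10),"crook",fit(W,.092,[.405,.38]),"spare",fit(W,.046,[.42,-.19],rad=.10))
W=D["both"];W=W[np.isfinite(W).all(1)]
for c,n in(([.41,.37],"fixed"),([.42,-.19],"spare")):
    q=W[np.hypot(*(W[:,:2]-c).T)<.2]
    print(n)
    for i in range(8):
        print([ (int(1000*np.percentile(t,95)) if len(t)>3 else -1) for j in range(8) for t in [q[(abs(q[:,0]-(c[0]+.175-.05*i))<.025)&(abs(q[:,1]-(c[1]+.175-.05*j))<.025)][:,2]]])
E
```

```text
scene fixed (array([  0.41  ,   0.3785, 155.088 ]), 192, 0.0023) crook (array([   0.4101,    0.3801, -132.8259]), 286, 0.0021) spare (array([   0.4242,   -0.1922, -135.0787]), 531, 0.002)
side fixed (array([  0.41  ,   0.3798, 154.431 ]), 161, 0.0023) crook (array([   0.4111,    0.3807, -132.6364]), 276, 0.0022) spare (array([   0.4259,   -0.1927, -135.1964]), 754, 0.0019)
both fixed (array([  0.41  ,   0.379 , 155.1425]), 353, 0.0023) crook (array([   0.4106,    0.3804, -132.7224]), 562, 0.0021) spare (array([   0.4252,   -0.1925, -135.2057]), 1285, 0.002)
fixed
[-1, 1, 44, 44, 46, 50, 33, -1]
[12, 9, 3, 45, 47, 40, 32, 1]
[12, 10, 3, 46, 45, 23, 24, 50]
[9, 1, 92, 91, 90, 1, 23, 49]
[1, 1, 90, 91, 90, 2, 27, 0]
[64, 62, 2, 46, 90, 1, 1, 0]
[489, 530, 2, 1, 1, 2, 1, 1]
[-1, 486, 339, -1, -1, -1, -1, -1]
spare
[-1, 109, 110, 111, 108, 56, 56, -1]
[69, 84, 84, 80, 76, 56, 56, 56]
[1, 1, 1, 45, 1, 5, 53, 32]
[60, 1, 46, 45, 45, 1, 0, 0]
[54, 2, 1, 46, 45, 42, 1, 1]
[95, 88, 1, 1, 45, 45, 44, 1]
[84, 68, 1, 1, 2, 45, 44, 1]
[-1, 0, -2, -2, -1, -2, 0, -1]
```

```bash
cat >> h.py <<'E'
def plan(pos,yang,n,grip):
    "rows from measured pose to TCP pos, tool pointing down, tool y at world angle yang (deg)"
    from scipy.spatial.transform import Rotation as Ro, Slerp
    o=arm.get_obs(); R0=np.array(o["orientation"]); p0=np.array(o["eef_pos"])
    a=np.radians(yang); y=np.array([np.cos(a),np.sin(a),0]); z=np.array([0,0,-1.]); R1=np.c_[np.cross(y,z),y,z]
    rv=Ro.from_matrix(R0.T@R1).as_rotvec()
    R=R0
    rows=[]
    for i in range(n):
        s=R.T@((np.array(pos)-p0)/n)/.5; r=rv/n/(np.pi/2)
        rows.append(" ".join(f"{v:.4f}" for v in [*s,*r])+f" {grip}"); R=R@Ro.from_rotvec(rv/n).as_matrix()
    print("max", np.linalg.norm(np.array(pos)-p0)/n*1000,"mm",np.degrees(np.linalg.norm(rv))/n,"deg"); print("; ".join(rows[:8])); print("; ".join(rows[8:]))
E
python3 -c "
from h import *
plan([.414,.3773,.16],137.3,12,1)"
```

```text
max 19.072492504842618 mm 6.141773784887767 deg
-0.0338 -0.0130 0.0119 -0.0000 -0.0000 -0.0682 1; -0.0323 -0.0165 0.0119 -0.0000 -0.0000 -0.0682 1; -0.0303 -0.0199 0.0119 -0.0000 -0.0000 -0.0682 1; -0.0280 -0.0230 0.0119 -0.0000 -0.0000 -0.0682 1; -0.0254 -0.0259 0.0119 -0.0000 -0.0000 -0.0682 1; -0.0225 -0.0284 0.0119 -0.0000 -0.0000 -0.0682 1; -0.0193 -0.0307 0.0119 -0.0000 -0.0000 -0.0682 1; -0.0159 -0.0326 0.0119 -0.0000 -0.0000 -0.0682 1
-0.0123 -0.0341 0.0119 -0.0000 -0.0000 -0.0682 1; -0.0086 -0.0352 0.0119 -0.0000 -0.0000 -0.0682 1; -0.0048 -0.0359 0.0119 -0.0000 -0.0000 -0.0682 1; -0.0009 -0.0362 0.0119 -0.0000 -0.0000 -0.0682 1
```

>>> carry_out(moves="-0.034 -0.013 0.012 0 0 -0.068 1; -0.032 -0.0165 0.012 0 0 -0.068 1; -0.030 -0.020 0.012 0 0 -0.068 1; -0.028 -0.023 0.012 0 0 -0.068 1; -0.0255 -0.026 0.012 0 0 -0.068 1; -0.0225 -0.0285 0.012 0 0 -0.068 1; -0.019 -0.0305 0.012 0 0 -0.068 1; -0.016 -0.0325 0.012 0 0 -0.068 1")

```text
clock: 1.47
eef_pos: [0.3651, 0.4299, 0.1831]
orientation: [[-0.921, -0.388, 0.0], [-0.388, 0.921, 0.0], [-0.0, -0.0, -1.0]]
contact_force: [1.4, -0.1, 0.4]
finger_gap: 0.0852
finger_force: 0.0
```

>>> carry_out(moves="-0.012 -0.034 0.012 0 0 -0.068 1; -0.0085 -0.035 0.012 0 0 -0.068 1; -0.005 -0.036 0.012 0 0 -0.068 1; -0.001 -0.036 0.012 0 0 -0.068 1; 0 0 0 0 0 0 1; 0 0 0 0 0 0 1")

```text
clock: 1.97
eef_pos: [0.4135, 0.3767, 0.159]
orientation: [[-0.684, -0.729, -0.001], [-0.729, 0.684, -0.0], [0.001, 0.0, -1.0]]
contact_force: [-0.5, 0.3, 0.5]
finger_gap: 0.0854
finger_force: 0.0
```

Run:
```python
from h import *
im,d=arm.get_image("wrist"); cv2.imwrite("pics/w1.png",cv2.cvtColor(im,cv2.COLOR_RGB2BGR))
plan([.414,.3773,.074],137.3,6,1); print(arm.get_obs()["joints"])
# wrist cloud fit
from scipy.spatial.transform import Rotation
c=arm.calibration("wrist");o=arm.get_obs()
v,u=np.mgrid[:420,:560]; x=(u-c["cx"])/c["fx"];y=(v-c["cy"])/c["fy"];r=np.hypot(x,y)+1e-9
k=np.tan(np.minimum(r,1.5))/r; P=np.stack([x*k*d,y*k*d,d],-1)
T=c["mount"];W=(P@T[:3,:3].T+T[:3,3])@np.array(o["orientation"]).T+o["eef_pos"]; W[(d==0)|(r>1.3)]=np.nan
print(fit(W,.092,[.4106,.3804]),fit(W,.046,[.41,.379],rad=.1))
```

```text
max 14.22819920122949 mm 0.07642511570446751 deg
-0.0002 -0.0002 0.0285 0.0001 -0.0000 -0.0008 1; -0.0002 -0.0002 0.0285 0.0001 -0.0000 -0.0008 1; -0.0002 -0.0002 0.0285 0.0001 -0.0000 -0.0008 1; -0.0002 -0.0002 0.0285 0.0001 -0.0000 -0.0008 1; -0.0002 -0.0002 0.0285 0.0001 -0.0000 -0.0008 1; -0.0002 -0.0002 0.0285 0.0001 -0.0000 -0.0008 1

[ 3.53168302e+01  2.16160841e+01  9.63715226e+01  2.95548260e-02
  6.20229565e+01 -1.01539351e+02]
(array([   0.41  ,    0.3824, -131.9909]), 5762, 0.0022) (array([  0.4104,   0.3805, 156.5987]), 1906, 0.002)
```

View pics/w1.png

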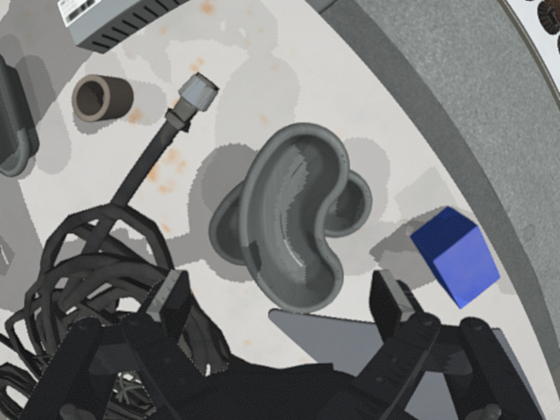

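The wrist view agrees: the crooked dish is at about (295,215), with the fingers on either side of it and clear of the blue box and hose. I'll descend and grip.

>>> carry_out(moves="0 0 0.0285 0 0 0 1; 0 0 0.0285 0 0 0 1; 0 0 0.0285 0 0 0 1; 0 0 0.0285 0 0 0 1; 0 0 0.0285 0 0 0 1; 0 0 0.0285 0 0 0 1; 0 0 0 0 0 0 1; 0 0 0 0 0 0 -1")

```text
clock: 2.68
eef_pos: [0.4123, 0.3777, 0.0736]
orientation: [[-0.682, -0.732, -0.001], [-0.732, 0.682, -0.001], [0.001, 0.0, -1.0]]
contact_force: [-0.6, 0.1, 1.0]
finger_gap: 0.0754
finger_force: 0.0
```

>>> carry_out(moves="0 0 0 0 0 0 -1; 0 0 0 0 0 0 -1; 0 0 0 0 0 0 -1; 0 0 0 0 0 0 -1; 0 0 0 0 0 0 -1; 0 0 0 0 0 0 -1")

```text
clock: 3.18
eef_pos: [0.4139, 0.3781, 0.0753]
orientation: [[-0.682, -0.732, 0.002], [-0.732, 0.682, 0.002], [-0.003, -0.0, -1.0]]
contact_force: [-1.8, 0.3, 6.5]
finger_gap: 0.0603
finger_force: 62.9
```

Run:
```python
from h import *
W=np.concatenate([cloud(k)[2].reshape(-1,3) for k in("scene","side")])
print(fit(W,.092,[.4106,.3804],yaws=[np.radians(-132)]))
o=arm.get_obs();print(o["eef_pos"],o["finger_gap"],o["finger_force"],o["contact_force"],np.degrees(np.arctan2(o["orientation"][1][1],o["orientation"][0][1])))
im,d=arm.get_image("side"); cv2.imwrite("pics/s2.png",cv2.cvtColor(cv2.resize(im[90:230,130:310],None,fx=3,fy=3),cv2.COLOR_RGB2BGR))
```

```text
(array([   0.4122,    0.3799, -133.2055]), 463, 0.0022)
[0.41396012 0.37814322 0.0753194 ] 0.060720052772148404 62.90286615025252 [-1.98260604 -0.58358571  6.5858728 ] 137.01491768348546
```

View pics/s2.png

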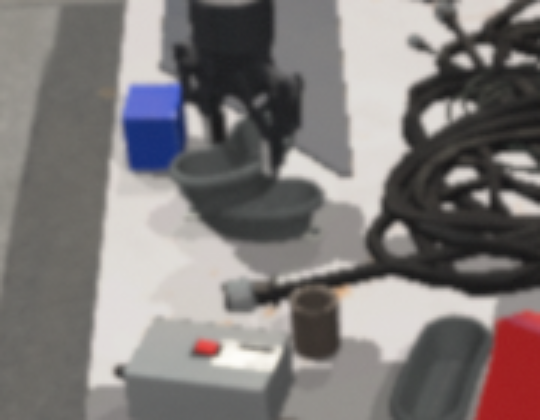

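The side view shows the fingers on the crooked dish at its waist, around (250,140), with the dish still lying on the fixed rim. I'll turn it clockwise at this height.

```bash
python3 -c "
from h import *
plan([.4082,.3756,arm.get_obs()['eef_pos'][2]],65.6,15,-1)"
```

```text
max 0.41779897832294316 mm 4.7611517511599475 deg
0.0008 0.0003 -0.0000 0.0001 0.0001 0.0529 -1; 0.0008 0.0003 -0.0000 0.0001 0.0001 0.0529 -1; 0.0008 0.0002 -0.0000 0.0001 0.0001 0.0529 -1; 0.0008 0.0001 -0.0000 0.0001 0.0001 0.0529 -1; 0.0008 0.0001 -0.0000 0.0001 0.0001 0.0529 -1; 0.0008 -0.0000 -0.0000 0.0001 0.0001 0.0529 -1; 0.0008 -0.0001 -0.0000 0.0001 0.0001 0.0529 -1; 0.0008 -0.0001 -0.0000 0.0001 0.0001 0.0529 -1
0.0008 -0.0002 -0.0000 0.0001 0.0001 0.0529 -1; 0.0008 -0.0003 -0.0000 0.0001 0.0001 0.0529 -1; 0.0008 -0.0003 -0.0000 0.0001 0.0001 0.0529 -1; 0.0007 -0.0004 -0.0000 0.0001 0.0001 0.0529 -1; 0.0007 -0.0005 -0.0000 0.0001 0.0001 0.0529 -1; 0.0007 -0.0005 -0.0000 0.0001 0.0001 0.0529 -1; 0.0006 -0.0006 -0.0000 0.0001 0.0001 0.0529 -1
```

>>> carry_out(moves="0.0008 0.0003 0 0 0 0.053 -1; 0.0008 0.0003 0 0 0 0.053 -1; 0.0008 0.0002 0 0 0 0.053 -1; 0.0008 0.0001 0 0 0 0.053 -1; 0.0008 0.0001 0 0 0 0.053 -1; 0.0008 0 0 0 0 0.053 -1; 0.0008 -0.0001 0 0 0 0.053 -1; 0.0008 -0.0001 0 0 0 0.053 -1")

```text
clock: 4.0
eef_pos: [0.4112, 0.3769, 0.0753]
orientation: [[-0.989, -0.15, 0.002], [-0.15, 0.989, 0.002], [-0.003, 0.002, -1.0]]
contact_force: [-1.4, -0.7, 5.7]
finger_gap: 0.0606
finger_force: 62.9
```

>>> carry_out(moves="0.0008 -0.0002 0 0 0 0.053 -1; 0.0008 -0.0003 0 0 0 0.053 -1; 0.0008 -0.0003 0 0 0 0.053 -1; 0.0007 -0.0004 0 0 0 0.053 -1; 0.0007 -0.0005 0 0 0 0.053 -1; 0.0007 -0.0005 0 0 0 0.053 -1; 0.0006 -0.0006 0 0 0 0.053 -1; 0 0 0 0 0 0 -1")

```text
clock: 4.67
eef_pos: [0.4074, 0.3748, 0.0741]
orientation: [[-0.909, 0.418, 0.0], [0.418, 0.909, 0.0], [-0.0, 0.0, -1.0]]
contact_force: [-1.0, 0.2, -2.6]
finger_gap: 0.0607
finger_force: 63.0
```

Run:
```python
from h import *
W=np.concatenate([cloud(k)[2].reshape(-1,3) for k in("scene","side")])
for z in(.088,.092):print(fit(W,z,[.4101,.3797],yaws=np.radians([120,155,190]),tol=.003))
o=arm.get_obs();print(o["eef_pos"],o["finger_gap"],o["contact_force"],np.degrees(np.arctan2(o["orientation"][1][1],o["orientation"][0][1])))
```

```text
(array([  0.4097,   0.3755, 156.6987]), 485, 0.0022)
(array([  0.4096,   0.3764, 156.2347]), 325, 0.0021)
[0.40747656 0.37480086 0.07395954] 0.060841809368405365 [ 0.72978276  0.66033056 -2.06019478] 65.62697633463846
```

Support has gone: the force is down to the dish's weight, so it is aligned. I'll lower it.

>>> carry_out(moves="0.0013 0.0027 0.006 0 0 0 -1; 0 0 0.008 0 0 0 -1; 0 0 0.008 0 0 0 -1; 0 0 0.004 0 0 0 -1; 0 0 0 0 0 0 -1")

```text
clock: 5.18
eef_pos: [0.4069, 0.3759, 0.0599]
orientation: [[-0.91, 0.415, -0.001], [0.415, 0.91, -0.001], [0.001, -0.001, -1.0]]
contact_force: [1.3, -0.7, -2.9]
finger_gap: 0.0604
finger_force: 63.1
```

>>> carry_out(moves="0 0 0.006 0 0 0 -1; 0 0 0.006 0 0 0 -1; 0 0 0.004 0 0 0 -1; 0 0 0 0 0 0 -1; 0 0 0 0 0 0 -1")

```text
clock: 5.6
eef_pos: [0.4073, 0.3762, 0.0526]
orientation: [[-0.91, 0.415, -0.0], [0.415, 0.91, -0.0], [0.0, -0.0, -1.0]]
contact_force: [-0.4, -0.1, -1.7]
finger_gap: 0.0605
finger_force: 63.1
```

>>> carry_out(moves="0 0 0.004 0 0 0 -1; 0 0 0.003 0 0 0 -1; 0 0 0 0 0 0 -1; 0 0 0 0 0 0 -1")

```text
clock: 5.93
eef_pos: [0.4074, 0.3762, 0.0492]
orientation: [[-0.91, 0.415, -0.0], [0.415, 0.91, -0.0], [0.0, -0.0, -1.0]]
contact_force: [0.2, -0.9, -2.1]
finger_gap: 0.0605
finger_force: 63.1
```

Close to home. I'll release so it drops the last ~2 mm, then rise.

>>> carry_out(moves="0 0 0 0 0 0 1; 0 0 0 0 0 0 1; 0 0 0 0 0 0 1; 0 0 0 0 0 0 1; 0 0 -0.03 0 0 0 1; 0 0 -0.06 0 0 0 1; 0 0 -0.08 0 0 0 1; 0 0 -0.08 0 0 0 1")

```text
clock: 6.6
eef_pos: [0.4066, 0.3756, 0.175]
orientation: [[-0.91, 0.415, -0.002], [0.415, 0.91, -0.002], [0.001, -0.002, -1.0]]
contact_force: [1.2, 0.3, 0.1]
finger_gap: 0.0853
finger_force: 0.0
```

Run:
```python
from h import *
W=np.concatenate([cloud(k)[2].reshape(-1,3) for k in("scene","side")]);W=W[np.isfinite(W).all(1)]
for z in(.064,.046):print(fit(W,z,[.4101,.3797],yaws=np.radians([155]),tol=.003,rad=.09))
q=W[np.hypot(*(W[:,:2]-[.41,.379]).T)<.09]; print(np.histogram(q[:,2],np.arange(.03,.1,.004)))
print(fit(W,.046,[.4252,-.1925],yaws=[np.radians(-135)]))
# rim height at each end (dish x<0, x>0, y) 
c,s=np.cos(np.radians(155.6)),np.sin(np.radians(155.6)); L=(q[:,:2]-[.4101,.3797])@np.array([[c,-s],[s,c]])
d=cdist(L); m=(abs(d-.027)<.003)&(q[:,2]>.055)
for lo,hi in((-80,-40),(-40,0),(0,40),(40,80)): print(lo,np.median(q[m&(L[:,0]*1e3>lo)&(L[:,0]*1e3<hi),2]))
plan([.4282,-.1960,.17],134.8,14,1)
```

```text
(array([  0.4095,   0.3777, 156.1891]), 487, 0.002)
(array([  0.4113,   0.3766, 158.011 ]), 446, 0.0043)
(array([ 36, 148, 246, 333, 223, 130, 202, 322, 361,  28,   0,   0,   0,
         0,   0,   0,   0]), array([0.03 , 0.034, 0.038, 0.042, 0.046, 0.05 , 0.054, 0.058, 0.062,
       0.066, 0.07 , 0.074, 0.078, 0.082, 0.086, 0.09 , 0.094, 0.098]))
(array([   0.4241,   -0.1935, -135.8418]), 1376, 0.0023)
-80 0.06285245382294083
-40 0.37749286032460366
0 0.37701690769335233
40 0.06363093673550282
max 41.11075493947223 mm 4.950295182240724 deg
-0.0363 -0.0738 0.0010 0.0003 0.0005 -0.0550 1; -0.0298 -0.0766 0.0010 0.0003 0.0005 -0.0550 1; -0.0230 -0.0789 0.0010 0.0003 0.0005 -0.0550 1; -0.0161 -0.0806 0.0010 0.0003 0.0005 -0.0550 1; -0.0091 -0.0817 0.0010 0.0003 0.0005 -0.0550 1; -0.0020 -0.0822 0.0011 0.0003 0.0005 -0.0550 1; 0.0051 -0.0821 0.0011 0.0003 0.0005 -0.0550 1; 0.0121 -0.0813 0.0011 0.0003 0.0005 -0.0550 1
0.0191 -0.0800 0.0012 0.0003 0.0005 -0.0550 1; 0.0259 -0.0780 0.0012 0.0003 0.0005 -0.0550 1; 0.0326 -0.0755 0.0013 0.0003 0.0005 -0.0550 1; 0.0389 -0.0724 0.0014 0.0003 0.0005 -0.0550 1; 0.0450 -0.0688 0.0014 0.0003 0.0005 -0.0550 1; 0.0508 -0.0646 0.0015 0.0003 0.0005 -0.0550 1
```

The crooked dish is home, with its rim level at about 63–64 mm. Now the spare.

```bash
python3 -c "
from h import *
plan([.4279,-.1962,.165],134.5,20,1)" | sed 's/0\.000[0-9] 0\.000[0-9]/0 0/g'
```

```text
max 28.792930921141622 mm 3.4502075470097333 deg
-0.0254 -0.0517 0.0012 0 0 -0.0383 1; -0.0222 -0.0531 0.0012 0 0 -0.0383 1; -0.0190 -0.0544 0.0012 0 0 -0.0383 1; -0.0157 -0.0554 0.0012 0 0 -0.0383 1; -0.0123 -0.0562 0.0012 0 0 -0.0383 1; -0.0089 -0.0569 0.0012 0 0 -0.0383 1; -0.0055 -0.0573 0.0012 0 0 -0.0383 1; -0.0020 -0.0575 0.0012 0 0 -0.0383 1
0.0015 -0.0576 0.0013 0 0 -0.0383 1; 0.0049 -0.0574 0.0013 0 0 -0.0383 1; 0.0084 -0.0570 0.0013 0 0 -0.0383 1; 0.0118 -0.0564 0.0013 0 0 -0.0383 1; 0.0152 -0.0555 0.0013 0 0 -0.0383 1; 0.0185 -0.0545 0.0014 0 0 -0.0383 1; 0.0217 -0.0533 0.0014 0 0 -0.0383 1; 0.0249 -0.0519 0.0014 0 0 -0.0383 1; 0.0280 -0.0503 0.0015 0 0 -0.0383 1; 0.0309 -0.0485 0.0015 0 0 -0.0383 1; 0.0338 -0.0466 0.0015 0 0 -0.0383 1; 0.0365 -0.0445 0.0016 0 0 -0.0383 1
```

>>> carry_out(moves="-0.0254 -0.0517 0.001 0 0 -0.0383 1; -0.0222 -0.0531 0.001 0 0 -0.0383 1; -0.019 -0.0544 0.001 0 0 -0.0383 1; -0.0157 -0.0554 0.001 0 0 -0.0383 1; -0.0123 -0.0562 0.001 0 0 -0.0383 1; -0.0089 -0.0569 0.001 0 0 -0.0383 1; -0.0055 -0.0573 0.001 0 0 -0.0383 1; -0.002 -0.0575 0.001 0 0 -0.0383 1")

```text
clock: 7.37
eef_pos: [0.4136, 0.1448, 0.17]
orientation: [[-0.998, -0.057, -0.0], [-0.057, 0.998, -0.0], [0.0, -0.0, -1.0]]
contact_force: [0.9, 0.5, 0.1]
finger_gap: 0.0853
finger_force: 0.0
```

>>> carry_out(moves="0.0015 -0.0576 0.001 0 0 -0.0383 1; 0.0049 -0.0574 0.001 0 0 -0.0383 1; 0.0084 -0.057 0.001 0 0 -0.0383 1; 0.0118 -0.0564 0.001 0 0 -0.0383 1; 0.0152 -0.0555 0.001 0 0 -0.0383 1; 0.0185 -0.0545 0.001 0 0 -0.0383 1; 0.0217 -0.0533 0.001 0 0 -0.0383 1; 0.0249 -0.0519 0.001 0 0 -0.0383 1")

```text
clock: 8.03
eef_pos: [0.42, -0.0855, 0.166]
orientation: [[-0.859, -0.512, -0.0], [-0.512, 0.859, -0.0], [0.0, 0.0, -1.0]]
contact_force: [0.8, 0.2, -0.7]
finger_gap: 0.0855
finger_force: 0.0
```

>>> carry_out(moves="0.028 -0.0503 0 0 0 -0.0383 1; 0.0309 -0.0485 0 0 0 -0.0383 1; 0.0338 -0.0466 0 0 0 -0.0383 1; 0.0365 -0.0445 0 0 0 -0.0383 1; 0 0 0 0 0 0 1; 0 0 0 0 0 0 1")

```text
clock: 8.53
eef_pos: [0.4235, -0.2004, 0.166]
orientation: [[-0.716, -0.698, -0.0], [-0.698, 0.716, 0.0], [0.0, 0.0, -1.0]]
contact_force: [-1.2, 0.6, -0.7]
finger_gap: 0.0853
finger_force: 0.0
```

Run:
```python
from h import *
im,d=arm.get_image("wrist"); cv2.imwrite("pics/w3.png",cv2.cvtColor(im,cv2.COLOR_RGB2BGR))
plan([.4279,-.1962,.028],134.5,6,1); print(np.round(arm.get_obs()["joints"]))
```

```text
max 22.995948197482797 mm 0.036148331310270426 deg
-0.0018 -0.0005 0.0460 0.0001 -0.0000 -0.0004 1; -0.0018 -0.0005 0.0460 0.0001 -0.0000 -0.0004 1; -0.0018 -0.0005 0.0460 0.0001 -0.0000 -0.0004 1; -0.0018 -0.0005 0.0460 0.0001 -0.0000 -0.0004 1; -0.0018 -0.0005 0.0460 0.0001 -0.0000 -0.0004 1; -0.0018 -0.0005 0.0460 0.0001 -0.0000 -0.0004 1

[ -34.   14.  107.    0.   59. -168.]
```

View pics/w3.png

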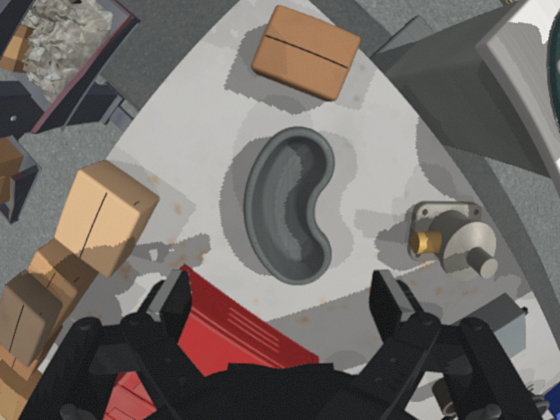

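The spare stands at about (290,205), with clear space for both fingers. I'll descend.

>>> carry_out(moves="-0.0018 -0.0005 0.046 0 0 0 1; -0.0018 -0.0005 0.046 0 0 0 1; -0.0018 -0.0005 0.046 0 0 0 1; -0.0018 -0.0005 0.046 0 0 0 1; -0.0018 -0.0005 0.046 0 0 0 1; -0.0018 -0.0005 0.046 0 0 0 1; 0 0 0 0 0 0 1; 0 0 0 0 0 0 -1")

```text
clock: 9.25
eef_pos: [0.4272, -0.1946, 0.0276]
orientation: [[-0.713, -0.701, -0.003], [-0.701, 0.713, 0.002], [0.001, 0.004, -1.0]]
contact_force: [-0.4, 0.4, -0.8]
finger_gap: 0.0753
finger_force: 0.0
```

>>> carry_out(moves="0 0 0 0 0 0 -1; 0 0 0 0 0 0 -1; 0 0 0 0 0 0 -1; 0 0 0 0 0 0 -1; 0 0 0 0 0 0 -1; 0 0 0 0 0 0 -1")

```text
clock: 9.75
eef_pos: [0.4292, -0.1966, 0.0298]
orientation: [[-0.714, -0.7, 0.002], [-0.7, 0.714, -0.001], [-0.001, -0.002, -1.0]]
contact_force: [0.4, 3.4, 10.1]
finger_gap: 0.0606
finger_force: 63.6
```

Run:
```python
from h import *
W=np.concatenate([cloud(k)[2].reshape(-1,3) for k in("scene","side")])
o=arm.get_obs();print(np.round(o["eef_pos"],4),o["finger_gap"],o["finger_force"],o["contact_force"],np.degrees(np.arctan2(o["orientation"][1][1],o["orientation"][0][1])))
print(fit(W,.046,[.4252,-.1925],yaws=[np.radians(-135)]),fit(W,.064,[.4101,.3797],yaws=np.radians([155]),tol=.003,rad=.09))
```

```text
[ 0.4292 -0.1966  0.0298] 0.06073098619224252 63.63259838428348 [-0.17353937  2.92665159  9.29480173] 134.41041110106937
(array([   0.4247,   -0.1944, -136.4691]), 1006, 0.0025) (array([  0.4094,   0.3776, 155.481 ]), 245, 0.0018)
```

>>> carry_out(moves="0 0 -0.02 0 0 0 -1; 0 0 -0.04 0 0 0 -1; 0 0 -0.06 0 0 0 -1; 0 0 -0.06 0 0 0 -1; 0 0 -0.06 0 0 0 -1; 0 0 -0.06 0 0 0 -1; 0 0 0 0 0 0 -1")

```text
clock: 10.43
eef_pos: [0.4318, -0.1987, 0.1843]
orientation: [[-0.714, -0.7, 0.009], [-0.7, 0.714, -0.006], [-0.002, -0.011, -1.0]]
contact_force: [0.5, -0.8, -1.4]
finger_gap: 0.0605
finger_force: 64.2
```

```bash
python3 -c "
from h import *
o=arm.get_obs();print(o['contact_force'],o['finger_gap'])
plan([.4085,.3757,.165],65.6,22,-1)" | sed -E 's/ -?0\.000[0-9] -?0\.000[0-9] / 0 0 /g'
```

```text
[ 0.52813992 -0.82262395 -1.42151102] 0.06047836355214559
max 26.143438676458032 mm 3.1286723776278476 deg
-0.0350 0.0388 0.0014 0 0 0.0348 -1; -0.0329 0.0406 0.0014 0 0 0.0348 -1; -0.0306 0.0424 0.0014 0 0 0.0348 -1; -0.0282 0.0440 0.0014 0 0 0.0348 -1; -0.0258 0.0455 0.0014 0 0 0.0348 -1; -0.0233 0.0468 0.0014 0 0 0.0348 -1; -0.0207 0.0480 0.0014 0 0 0.0348 -1; -0.0180 0.0491 0.0015 0 0 0.0348 -1
-0.0153 0.0500 0.0015 0 0 0.0348 -1; -0.0126 0.0507 0.0015 0 0 0.0348 -1; -0.0098 0.0513 0.0015 0 0 0.0348 -1; -0.0070 0.0518 0.0015 0 0 0.0348 -1; -0.0042 0.0521 0.0015 0 0 0.0348 -1; -0.0013 0.0522 0.0015 0 0 0.0348 -1; 0.0015 0.0522 0.0016 0 0 0.0348 -1; 0.0044 0.0521 0.0016 0 0 0.0348 -1; 0.0072 0.0518 0.0016 0 0 0.0348 -1; 0.0100 0.0513 0.0016 0 0 0.0348 -1; 0.0128 0.0507 0.0017 0 0 0.0348 -1; 0.0156 0.0499 0.0017 0 0 0.0348 -1; 0.0183 0.0490 0.0017 0 0 0.0348 -1; 0.0209 0.0479 0.0017 0 0 0.0348 -1
```

>>> carry_out(moves="-0.035 0.0388 0.0014 0 0 0.0348 -1; -0.0329 0.0406 0.0014 0 0 0.0348 -1; -0.0306 0.0424 0.0014 0 0 0.0348 -1; -0.0282 0.044 0.0014 0 0 0.0348 -1; -0.0258 0.0455 0.0014 0 0 0.0348 -1; -0.0233 0.0468 0.0014 0 0 0.0348 -1; -0.0207 0.048 0.0014 0 0 0.0348 -1; -0.018 0.0491 0.0014 0 0 0.0348 -1")

```text
clock: 11.1
eef_pos: [0.4193, 0.0136, 0.1725]
orientation: [[-0.944, -0.329, 0.0], [-0.329, 0.944, -0.0], [-0.0, -0.0, -1.0]]
contact_force: [0.2, 1.0, -2.2]
finger_gap: 0.0607
finger_force: 64.2
```

>>> carry_out(moves="-0.0153 0.05 0.0015 0 0 0.0348 -1; -0.0126 0.0507 0.0015 0 0 0.0348 -1; -0.0098 0.0513 0.0015 0 0 0.0348 -1; -0.007 0.0518 0.0015 0 0 0.0348 -1; -0.0042 0.0521 0.0015 0 0 0.0348 -1; -0.0013 0.0522 0.0015 0 0 0.0348 -1; 0.0015 0.0522 0.0015 0 0 0.0348 -1; 0.0044 0.0521 0.0015 0 0 0.0348 -1")

```text
clock: 11.77
eef_pos: [0.4109, 0.2224, 0.1664]
orientation: [[-0.995, 0.102, -0.0], [0.102, 0.995, -0.0], [0.0, -0.0, -1.0]]
contact_force: [0.9, -0.4, -2.2]
finger_gap: 0.0605
finger_force: 64.2
```

>>> carry_out(moves="0.0072 0.0518 0.0016 0 0 0.0348 -1; 0.01 0.0513 0.0016 0 0 0.0348 -1; 0.0128 0.0507 0.0016 0 0 0.0348 -1; 0.0156 0.0499 0.0016 0 0 0.0348 -1; 0.0183 0.049 0.0016 0 0 0.0348 -1; 0.0209 0.0479 0.0016 0 0 0.0348 -1; 0 0 0 0 0 0 -1; 0 0 0 0 0 0 -1")

```text
clock: 12.43
eef_pos: [0.405, 0.3788, 0.1614]
orientation: [[-0.911, 0.412, -0.0], [0.412, 0.911, -0.0], [0.0, -0.0, -1.0]]
contact_force: [-0.6, -0.7, -2.4]
finger_gap: 0.0607
finger_force: 64.2
```

Run:
```python
from h import *
W=np.concatenate([cloud(k)[2].reshape(-1,3) for k in("scene","side")])
o=arm.get_obs();z=o["eef_pos"][2]; print(o["eef_pos"],np.round(o["orientation"],3),o["contact_force"])
print(fit(W,z+.0162,[.41,.379],yaws=np.radians([155])),fit(W,.064,[.4101,.3797],yaws=np.radians([155]),tol=.003,rad=.09))
plan([.4085,.3757,.1],65.6,4,-1)
```

```text
[0.40482673 0.37701662 0.16138687] [[-0.911  0.413 -0.001]
 [ 0.413  0.911 -0.001]
 [ 0.    -0.002 -1.   ]] [-1.65463504  0.69811995 -2.08834812]
(array([  0.4071,   0.3794, 156.6307]), 532, 0.0022) (array([  0.4099,   0.3779, 156.2758]), 472, 0.0022)
max 15.37769216367348 mm 0.02501658754079958 deg
-0.0020 0.0002 0.0307 -0.0003 -0.0001 -0.0001 -1; -0.0020 0.0002 0.0307 -0.0003 -0.0001 -0.0001 -1; -0.0020 0.0002 0.0307 -0.0003 -0.0001 -0.0001 -1; -0.0019 0.0002 0.0307 -0.0003 -0.0001 -0.0001 -1
```

>>> carry_out(moves="-0.0018 0 0.03 0 0 0 -1; -0.0018 0 0.03 0 0 0 -1; -0.0018 0 0.03 0 0 0 -1; -0.0018 0 0.028 0 0 0 -1; 0 0 0 0 0 0 -1; 0 0 0 0 0 0 -1")

```text
clock: 13.03
eef_pos: [0.4082, 0.3749, 0.1024]
orientation: [[-0.91, 0.415, -0.002], [0.415, 0.91, -0.002], [0.001, -0.002, -1.0]]
contact_force: [0.4, 0.5, -1.2]
finger_gap: 0.0607
finger_force: 64.2
```

>>> carry_out(moves="0 0 0.01 0 0 0 -1; 0 0 0.008 0 0 0 -1; 0 0 0.008 0 0 0 -1; 0 0 0.006 0 0 0 -1; 0 0 0 0 0 0 -1")

```text
clock: 13.45
eef_pos: [0.4084, 0.3763, 0.0864]
orientation: [[-0.91, 0.414, -0.001], [0.414, 0.91, -0.0], [0.0, -0.001, -1.0]]
contact_force: [-0.0, 0.2, -2.3]
finger_gap: 0.0604
finger_force: 64.2
```

Entering freely, with only the dish's weight showing. Lowering further.

>>> carry_out(moves="0 0 0.008 0 0 0 -1; 0 0 0.008 0 0 0 -1; 0 0 0.006 0 0 0 -1; 0 0 0 0 0 0 -1; 0 0 0 0 0 0 -1")

```text
clock: 13.87
eef_pos: [0.4085, 0.3764, 0.0756]
orientation: [[-0.91, 0.414, -0.001], [0.414, 0.91, -0.0], [0.0, -0.001, -1.0]]
contact_force: [0.7, 0.7, -1.5]
finger_gap: 0.0609
finger_force: 64.2
```

>>> carry_out(moves="0 0 0.004 0 0 0 -1; 0 0 0.003 0 0 0 -1; 0 0 0.003 0 0 0 -1; 0 0 0 0 0 0 -1; 0 0 0 0 0 0 -1")

```text
clock: 14.28
eef_pos: [0.4087, 0.3764, 0.0708]
orientation: [[-0.91, 0.414, -0.0], [0.414, 0.91, -0.0], [0.0, -0.0, -1.0]]
contact_force: [0.2, 0.7, -2.2]
finger_gap: 0.0602
finger_force: 64.2
```

>>> carry_out(moves="0 0 0.003 0 0 0 -1; 0 0 0.003 0 0 0 -1; 0 0 0 0 0 0 -1; 0 0 0 0 0 0 -1")

```text
clock: 14.62
eef_pos: [0.4087, 0.3764, 0.0678]
orientation: [[-0.91, 0.414, -0.0], [0.414, 0.91, -0.0], [0.0, -0.0, -1.0]]
contact_force: [-0.1, 0.3, -1.3]
finger_gap: 0.0604
finger_force: 64.2
```

>>> carry_out(moves="0 0 0 0 0 0 1; 0 0 0 0 0 0 1; 0 0 0 0 0 0 1; 0 0 0 0 0 0 1; 0 0 -0.03 0 0 0 1; 0 0 -0.06 0 0 0 1; 0 0 -0.08 0 0 0 1; 0 0 -0.08 0 0 0 1")

```text
clock: 15.28
eef_pos: [0.4079, 0.3759, 0.1936]
orientation: [[-0.91, 0.414, -0.002], [0.414, 0.91, -0.002], [0.001, -0.002, -1.0]]
contact_force: [0.3, 0.2, -0.6]
finger_gap: 0.085
finger_force: 0.0
```

Run:
```python
from h import *
r=[cloud(k) for k in("scene","side")]
W=np.concatenate([x[2].reshape(-1,3) for x in r]);W=W[np.isfinite(W).all(1)]
for z in(.064,.082):print(fit(W,z,[.4101,.3777],yaws=np.radians([155]),tol=.003,rad=.09))
q=W[(np.hypot(*(W[:,:2]-[.41,.379]).T)<.09)&(W[:,2]<.15)]; print(np.histogram(q[:,2],np.arange(.03,.11,.004))[0])
c,s=np.cos(np.radians(156)),np.sin(np.radians(156)); L=(q[:,:2]-[.4097,.3777])@np.array([[c,-s],[s,c]])
m=(abs(cdist(L)-.027)<.003)&(q[:,2]>.07)
for lo,hi in((-80,-40),(-40,0),(0,40),(40,80)): print(lo,np.median(q[m&(L[:,0]*1e3>lo)&(L[:,0]*1e3<hi),2]))
cv2.imwrite("pics/end.png",cv2.cvtColor(np.hstack([cv2.resize(r[0][0][130:250,110:250],None,fx=2.8,fy=2.8),cv2.resize(r[1][0][90:210,140:280],None,fx=2.8,fy=2.8)]),cv2.COLOR_RGB2BGR))
```

```text
(array([  0.4103,   0.3762, 158.2214]), 497, 0.0033)
(array([  0.4106,   0.3779, 156.8002]), 472, 0.0019)
[ 11  24 116 237 101  79 210 324 342 148 159 255 417 156   0   0   0   0
   0]
-80 0.07952310743517495
-40 0.07894710320292003
0 0.07950890514021179
40 0.08012791929666005
```

View pics/end.png

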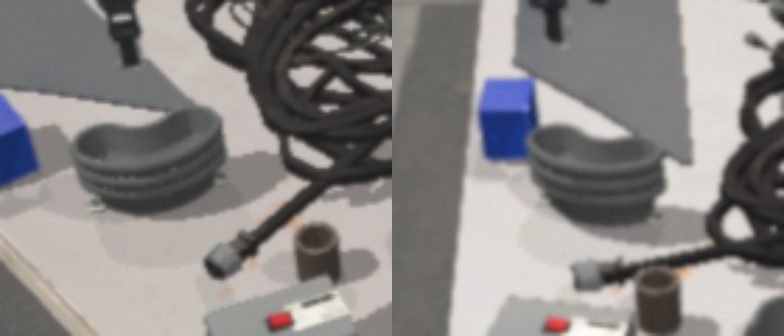

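Both views (about (150,165) and (600,175)) show three level, evenly spaced rims. The top rim measures about 80–82 mm, so the stack is fully nested and the gripper is clear.

```bash
python3 -c "
from station import arm
print(arm.job_done())"
```

```text
the job is handed in; nothing more can be done
None
```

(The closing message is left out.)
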